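# Shut the parts box and secure its hasp with the snap hook

## Task

Secure the steel parts box for the night: press its lid fully shut so that the slotted tab drops over the staple on the front ledge, then clip the loose snap hook through the staple. Squeeze the hook's sprung gate in, pass one leg of the staple into the hook and let the gate snap shut behind it, leaving the hook lying flat on the shut lid. Leave the other things on the bench where they are.

Things in the scene. Friction and masses are not known exactly. Their poses are not given: they have to be found in the camera images.
- parts_box: grey steel parts box, fixed, 130 mm deep (x), 180 wide (y), 70 high; origin at the centre of its underside, z up, front towards its -x, lid hinged along its back (+x). A ledge 40 deep, 84 wide juts from the front, its top level with the rim. On it stands the staple: a closed upright U of 7 mm round bar in the y-z plane at x = -85, legs at y = 18 and -18, top at z = 110
- lid (a joint): lid hinge, rad: 0 = fully shut, positive = opened upward and back (starts 0.65 to 1.05, range 0 to 1.3). A stiff friction hinge holds it at any angle; a few N on its upper face near the front shut it. Flat plate 3 mm thick, 184 wide, 135 from hinge to front edge, upper face at z = 73 of the box when shut
- lid_hinge (a point): point above the middle of the lid's hinge line, at x = 68, y = 0, z = 73 of the box frame (the hinge axis runs along y, 3 mm below)
- lid_edge (a point): point on the lid, moving with it: middle of its front edge, on the upper face; at x = -67, z = 73 of the box when shut. A tab 80 wide runs from here 36 mm further forward, with a slot 52 by 14 mm through which the staple passes as the lid shuts
- staple_left (a point): middle of the staple's leg at the box's +y side, 15 mm above the upper face of the shut lid. Inside the staple 29 mm are clear between the legs and 30 mm from the shut lid to its top bar
- staple_right (a point): the same point on the leg at the box's -y side
- snap_hook: loose steel snap hook (carabiner) of 11 mm round bar lying flat, 130 mm long, 59 wide, 0.19 kg. Origin mid-length on its underside, z up. Nose end at +x (outside x = 66, inside 55), other end x = -64. Straight spine along y = -22 (outside -27.5, inside -16.5); gate on the +y side, closing the gap up to the nose, a bar at y = 20 that begins at x = 36
- gate (a joint): the hook's darker gate, 9 mm bar, rad: 0 = shut, positive = swung inward, 0.38 = stop; a spring shuts it (1 N at mid-gate to start, 4 N at the stop). Hinge at x = -38, y = 20.5 of the hook; outer face bulges to y = 32 at x = 2
- gate_tip (a point): free end of the gate, moving with it: x = 34, y = 21 of the hook when shut, x = 29, y = -6 at the stop, which leaves a way 18 mm wide under the nose
- hook_grip (a point): where to squeeze the hook across spine and gate: x = -5, y = 0, z = 5.5 of the hook (59 mm wide shut, 47 at the stop). Fingers up to 25 mm wide there leave the way in free: a staple leg comes from +y at about x = 22, goes in to y = 10, then under the nose to x = 44, y = 2
- lever_grey: grey nylon trim lever, 195 x 28 x 9 mm, lying at the left; bystander; origin at the centre of its underside
- lever_orange: orange nylon trim lever, 195 x 28 x 9 mm, lying at the left; bystander; origin at the centre of its underside
- tape: roll of masking tape lying flat, 101 mm across, 25 high, lying between the vice and the box; bystander; origin at the centre of its underside
- marker: marker pen, 101 x 12 mm, lying to the right of the snap hook; bystander; origin at the centre of its underside
- plug: small white plug with wire tails, 57 x 33 x 13 mm, lying beyond the snap hook; bystander; origin at the centre of its underside
Things that resemble listed ones, but are neither listed nor needed, are in the scene too. There is more than one size of the snap_hook; the job needs the middle-sized.

How it is judged:
By the outcome, as a careful person would: the job done as asked, in the order asked, and still so for the second after the job is handed in, with the robot touching nothing.
It also fails if it takes over 58 s, if anything falls off the work surface, if the arm or the gripper's body presses on something with over 40 N, if the wrist force passes 120 N, or if a joint passes its speed limit or range.

## Robot

A 6-joint arm with a two-finger parallel gripper is mounted at the origin on a cart in front of the work surface, level with it; the furniture and walls round the work are solid. World frame = base frame: x ahead of the robot, y to its left, z up, the work surface at z = 0. Lengths are in mm, angles in rad, forces in N, time in s.
With the tool pointing down it reaches from about 275 to 1000 mm from the base axis. Payload 8.4 kg.
Tool frame: the origin (TCP) lies midway between the tips of the shut fingers; the grasp point (between the pads) lies 19 mm behind it; z points along the fingers, y is the line along which they close (so a half turn about z gives the same grasp; the last joint's range is limited). The gripper opens to 85 mm and grips with 20 to 120 N. Pads are 22 mm wide; open, the fingers measure 114 mm over their backs; the gripper's body (76 mm by 85 mm) begins 54 mm behind the grasp point. The pads swing forward as they close: fully open they stand 13 mm farther back than shut.
Start: joints at [-1.117, 0.353, 1.633, -0, 1.155, -0.002], TCP at [275.112, -561.196, 231.281] pointing down, gripper open.
Joint ranges: [-2.63, 2.63], [-0.92, 2.1], [0.06, 2.66], [-1.3, 4.44], [0, 2.69], [-3.02, 3.02]. Speed limits (rad/s): [2.22, 2.22, 2.79, 3.14, 3.14, 3.14].

## Interface

Orientations are given as [roll, pitch, yaw] about the fixed x, y, z axes, in that order (R = Rz(yaw) Ry(pitch) Rx(roll)).
In Python, from rig import r, imaging gives the robot as it stands. The module is installed in compiled form; this text tells all that it offers.
- The arm moves only by the tool arm_command, never from a script. Its argument "deltas" is a list of rows, each an object of numbers: "hand": the finger opening in mm, from 0 to 85.4; "tx", "ty", "tz": the shift along the tool's x, y, z in mm; "wx", "wy", "wz": the turn, a rotation vector about the tool's x, y, z in rad. A call has 1 to 8 rows; each row shifts and turns the commanded pose from where the row before left it, along the tool's axes as they then stand; what a row does not reach is not made up. A row lasts 1/8 s, in which the tool goes at most 62.5 mm and 10.7 degrees, less where a joint would pass 70% of its speed; a pose out of reach is approached as far as the arm can. A call with a gripper value outside its range is refused whole. The fingers move at their own pace and stop on an object; "squeeze" is the grip in N (left out, the last holds). Time passes only in rows, so rows that do not move let the fingers close. It gives the time, the measured TCP pose, the force, the opening and the grip force at its end, in the units of the state.
- r.sense(): the state, without advancing time (a new reading comes with each control period).
- imaging.grab_frame(name): name is "scene" or "top"; returns a dict with "image" (420x560x3 uint8, red, green, blue), "mtx" (3x3 intrinsics, pixels), "world_to_cam" (4x4, takes a point from world to camera coordinates). Camera axes: x right, y up, looking along -z (the intrinsics and any distortion apply to the point x, -y, -z); pixel columns grow to the right and rows downward; lengths in mm; the calibration is good to about 2 mm. A picture is of the moment at which its call begins. There is no depth.
- r.sign_off(): hands the job in; it is judged then, once.
The state is a dict: "clock": time; "qpos": joint angles; "qvel": joint speeds; "joint_efforts": joint torques, N m; "eef_pos": TCP position; "tcp_rot": TCP orientation; "contact_force": force on the tool from outside, world axes, zero at the start; "wrist_torque": the same for the moment, N m; "opening": opening from 0.0 (shut) to 1.0 (fully open); "grasp_force": force on a finger pad.
Only numpy, scipy, OpenCV 4.12 (cv2) and the standard library are available. Lean on these libraries where they do the work, as an engineer would, in place of code of your own. Each camera call takes 0.05 s, during which the arm holds its last target. There are 200 camera calls.

## Working session

There is one attempt and no reset: what is moved stays moved. The work goes in short steps, Python scripts to look and compute and a tool call to move; the robot and the scene stay as the last step left them, time stands still between calls to the robot, and variables do not carry over. Pictures are saved under pics/ and viewed, at most 10 in all, crops included, and the job is handed in when it is done.

Besides the shell and the picture viewer there is one more tool, called after "Call:" as name(argument=value, ...) on one line, values as JSON. arm_command: Moves the arm, as the interface text tells. Its arguments: {"type":"object","properties":{"deltas":{"type":"array"},"squeeze":{"type":"number"}},"required":["deltas"]}

```bash
mkdir -p pics; cat > h.py <<'E'
import numpy as np, cv2, pickle
from scipy.spatial.transform import Rotation as R
def grab(name,tag):
    from rig import imaging
    f=imaging.grab_frame(name); pickle.dump(f,open(f'pics/{tag}.pkl','wb')); return f
def load(tag): return pickle.load(open(f'pics/{tag}.pkl','rb'))
def crop(tag,u0,v0,w,h,s,out):
    im=load(tag)['image'][v0:v0+h,u0:u0+w,::-1]
    cv2.imwrite(f'pics/{out}.png',cv2.resize(im,None,fx=s,fy=s,interpolation=cv2.INTER_CUBIC))
def proj(f,p):
    p=np.atleast_2d(p).astype(float); M=f['world_to_cam']; c=p@M[:3,:3].T+M[:3,3]
    c=c*[1,-1,-1]; q=c@np.array(f['mtx']).T; return q[:,:2]/q[:,2:]
def ray(f,u,v):
    M=f['world_to_cam']; d=np.linalg.solve(f['mtx'],[u,v,1])*[1,-1,-1]
    Rm=M[:3,:3]; return -Rm.T@M[:3,3], Rm.T@d
def onz(f,u,v,z):
    o,d=ray(f,u,v); return o+d*(z-o[2])/d[2]
E
python3 - <<'E'
from h import *
from rig import r
a=grab('scene','s0');b=grab('top','t0')
print({k:v for k,v in a.items() if k!='image'}, {k:v for k,v in b.items() if k!='image'})
print(r.sense())
im=np.vstack([a['image'],b['image']])[:,:,::-1]
cv2.imwrite('pics/a.png',cv2.resize(a['image'][:,:,::-1],(800,600)));cv2.imwrite('pics/b.png',cv2.resize(b['image'][:,:,::-1],(800,600)))
E
```

```text
{'mtx': array([[400.14613387,   0.        , 284.87269672],
       [  0.        , 400.14613387, 206.64038827],
       [  0.        ,   0.        ,   1.        ]]), 'world_to_cam': array([[ 4.22386031e-01, -9.06414911e-01,  1.43157705e-03,
        -2.37529665e+02],
       [ 5.58512596e-01,  2.61508110e-01,  7.87195775e-01,
        -3.29382996e+02],
       [-7.13900358e-01, -3.31700945e-01,  6.16701518e-01,
        -8.78438489e+02],
       [ 0.00000000e+00,  0.00000000e+00,  0.00000000e+00,
         1.00000000e+00]])} {'mtx': array([[408.00998787,   0.        , 283.60156006],
       [  0.        , 408.00998787, 215.19951764],
       [  0.        ,   0.        ,   1.        ]]), 'world_to_cam': array([[-1.44704249e-02, -9.99406739e-01,  3.12534255e-02,
        -2.06908912e+01],
       [ 9.85643579e-01, -8.99871108e-03,  1.68599403e-01,
        -4.79140968e+02],
       [-1.68218139e-01,  3.32444432e-02,  9.85189050e-01,
        -1.01809764e+03],
       [ 0.00000000e+00,  0.00000000e+00,  0.00000000e+00,
         1.00000000e+00]])}
{'clock': 0.1, 'qpos': array([-1.11738219e+00,  3.53602868e-01,  1.63404520e+00,  7.36055595e-06,
        1.15520353e+00, -2.40146029e-03]), 'qvel': array([-0.00161334, -0.00100215, -0.00143176, -0.00033869,  0.00031872,
       -0.00038586]), 'joint_efforts': array([-3.75320833e-04, -6.06357336e+01, -3.42818892e+01, -3.43181944e-05,
        3.96150004e-03, -3.75073046e-05]), 'eef_pos': array([ 274.93836727, -560.80942659,  230.62800893]), 'tcp_rot': array([-3.14033373e+00, -9.75354242e-06,  4.55812614e-01]), 'contact_force': array([ 0.23779069, -0.5790987 ,  0.1893842 ]), 'wrist_torque': array([-0.00606973, -0.0043022 ,  0.0090414 ]), 'grasp_force': 0.0, 'opening': 0.9934704482355958}
```

View pics/a.png

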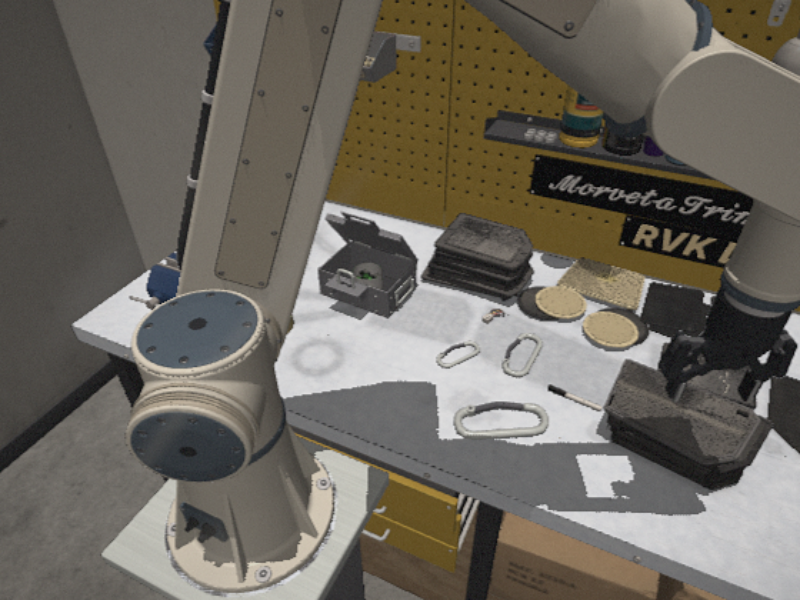

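View pics/b.png

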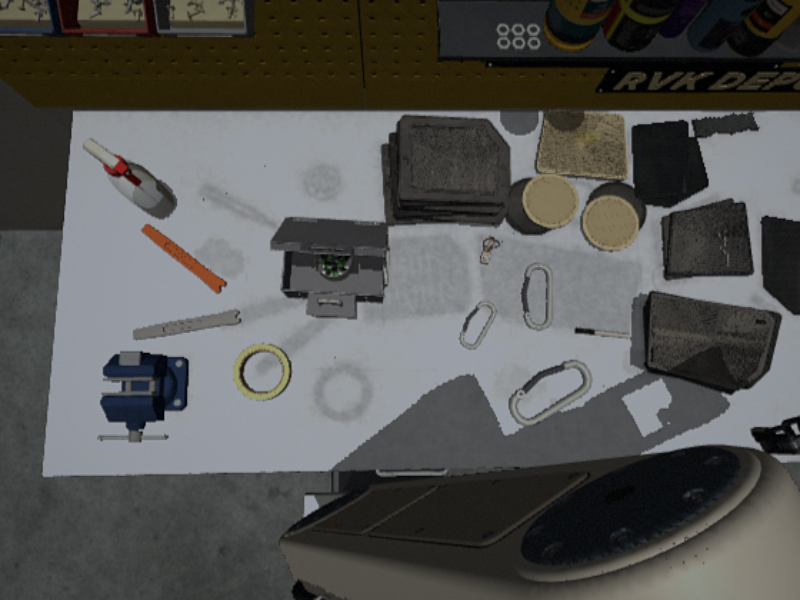

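The scene picture shows the box with its lid open and three snap hooks on the bench. Candidates in the top picture (800 px): small hook (478,325), another at (538,297), large hook (550,392). I expect the middle-sized one to be (538,297), so I'll check it in a close crop.

```bash
python3 - <<'E'
from h import *
f=load('t0')
for n,a,b in [('s',(490,303),(464,347)),('m',(540,264),(537,330)),('l',(588,365),(514,422))]:
    P=[onz(f,u*.7,v*.7,5) for u,v in(a,b)]; print(n,P,np.linalg.norm(P[0]-P[1]))
a=load('t0')['image'][175:245,310:410,::-1]; b=load('t0')['image'][145:230,180:285,::-1]
A=cv2.resize(a,(800,560),interpolation=cv2.INTER_CUBIC)
cv2.imwrite('pics/c.png',A)
cv2.imwrite('pics/d.png',cv2.resize(b,(735,595),interpolation=cv2.INTER_CUBIC))
E
```

```text
s [array([ 492.0411811 , -188.22545898,    5.        ]), array([ 409.17974677, -136.24811195,    5.        ])] 97.81442584017353
m [array([ 567.16129439, -287.60858707,    5.        ]), array([ 439.68090315, -275.05595755,    5.        ])] 128.09691120191425
l [array([ 372.86753997, -367.50423536,    5.        ]), array([ 270.60634365, -223.68944205,    5.        ])] 176.4654273428312
```

View pics/c.png

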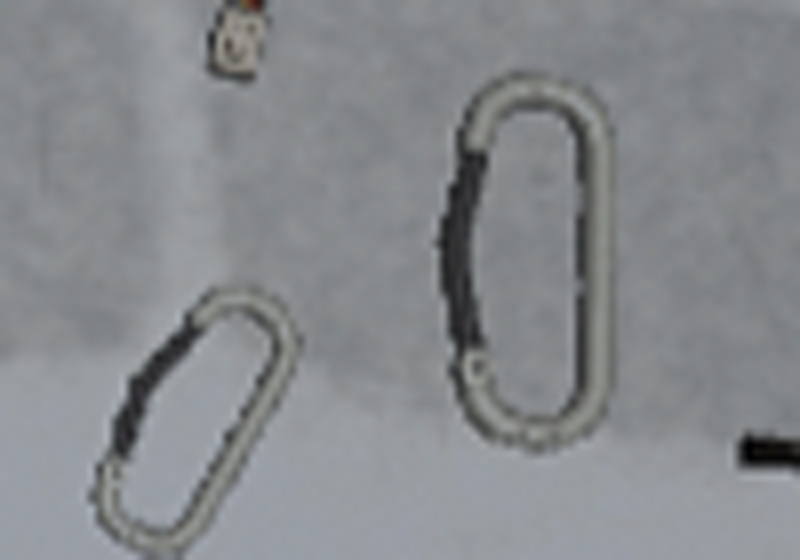

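View pics/d.png

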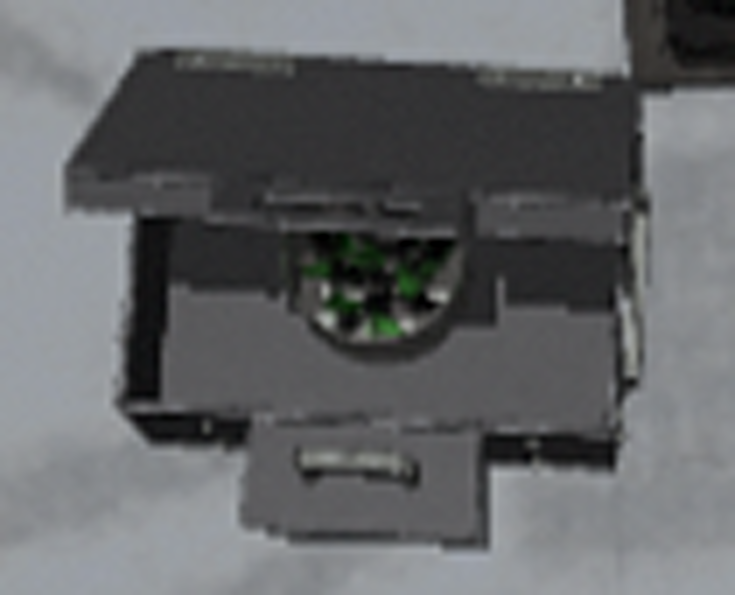

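The crop (8x, offset 310,175) shows a hook about 128 mm long. Its rivet and hinge are at (475,367), the gate-to-nose joint at (478,152), and the spine is on the right, so the nose points to world +x and the gate to world +y. It is the middle-sized one. In the box crop the ledge front corners are (240,525) and (488,545), and the staple top runs from (300,455) to (412,470).

```bash
cat > fit.py <<'E'
from h import *
from scipy.optimize import least_squares
def tf(p,P):
    c,s=np.cos(p[2]),np.sin(p[2]); P=np.array(P,float)
    return np.c_[p[0]+c*P[:,0]-s*P[:,1],p[1]+s*P[:,0]+c*P[:,1],P[:,2]]
def fit(f,P,uv,x0):
    s=least_squares(lambda p:(proj(f,tf(p,P))-uv).ravel(),x0,loss='soft_l1'); return s.x,s.fun.reshape(-1,2)
E
python3 - <<'E'
from fit import *
f=load('t0');g=load('s0')
P=[(66,0,5.5),(-64,0,5.5),(2,32,5.5),(35,20.5,5.5),(-38,20.5,8),(0,-22,11),(40,-22,11),(-40,-22,11)]
uv=np.array([(532,70),(535,450),(440,240),(478,152),(475,367),(594,260),(594,150),(594,370)])/8+[310,175]
# spine rows: only column meaningful
def res(p):
    d=proj(f,tf(p,P))-uv; d[:2,0]*=.0; d[5:,1]*=0; d[2,1]=0; return d.ravel()
s=least_squares(res,[500,-280,0]); print('hook',s.x,np.round(s.fun.reshape(-1,2),2).tolist())
B=[(-105,42,70),(-105,-42,70),(-65,90,70),(-65,-90,70),(-85,21,109),(-85,-21,109)]
ub=np.array([(242,528),(488,547),(120,405),(618,432),(299,457),(414,473)])/7+[180,145]
p,fun=fit(f,B,ub,[560,0,0]);print('box',p,np.round(fun,2).tolist())
print('box corners in scene 800', np.round(proj(g,tf(p,B))/.7).tolist())
for th in (.65,.75,.85,.95,1.05):
    q=lambda r,y,h=3:(68-r*np.cos(th)+h*np.sin(th),y,70+r*np.sin(th)+h*np.cos(th))
    L=[q(135,92),q(135,-92),q(171,40),q(171,-40),q(0,92),q(0,-92)]
    print(th,np.round(proj(g,tf(p,L))/.7).tolist(), np.round((proj(f,tf(p,L))-[180,145])*7).tolist())
crop('s0',215,140,85,85,7,'e')
E
```

```text
hook [ 5.03899194e+02 -2.79317296e+02 -6.50785165e-02] [[0.0, 0.09], [-0.0, -0.41], [-0.45, 0.0], [-0.8, 0.46], [-0.62, -0.14], [0.62, 0.0], [0.75, -0.0], [0.5, 0.0]]
box [ 5.63944997e+02  9.73343938e+01 -7.19919901e-02] [[0.41, -0.02], [-1.21, -0.67], [0.12, 0.73], [0.34, 1.32], [-0.5, 0.0], [0.43, -1.21]]
box corners in scene 800 [[324.0, 285.0], [358.0, 297.0], [317.0, 269.0], [388.0, 293.0], [337.0, 268.0], [353.0, 274.0]]
0.65 [[320.0, 230.0], [394.0, 254.0], [332.0, 234.0], [365.0, 244.0], [350.0, 239.0], [419.0, 260.0]] [[78.0, 279.0], [630.0, 314.0], [217.0, 359.0], [465.0, 375.0], [149.0, 49.0], [649.0, 81.0]]
0.75 [[322.0, 224.0], [397.0, 247.0], [334.0, 226.0], [367.0, 236.0], [350.0, 239.0], [419.0, 260.0]] [[74.0, 246.0], [632.0, 281.0], [215.0, 316.0], [465.0, 332.0], [149.0, 48.0], [649.0, 81.0]]
0.85 [[325.0, 218.0], [399.0, 241.0], [337.0, 218.0], [370.0, 228.0], [350.0, 239.0], [419.0, 261.0]] [[72.0, 209.0], [634.0, 245.0], [213.0, 270.0], [465.0, 286.0], [149.0, 48.0], [649.0, 81.0]]
0.95 [[327.0, 213.0], [402.0, 235.0], [341.0, 211.0], [374.0, 221.0], [351.0, 239.0], [419.0, 261.0]] [[70.0, 171.0], [636.0, 207.0], [212.0, 220.0], [467.0, 236.0], [149.0, 48.0], [649.0, 80.0]]
1.05 [[330.0, 208.0], [404.0, 230.0], [345.0, 204.0], [378.0, 214.0], [351.0, 239.0], [419.0, 261.0]] [[69.0, 130.0], [638.0, 167.0], [212.0, 167.0], [468.0, 183.0], [149.0, 48.0], [649.0, 80.0]]
```

View pics/e.png

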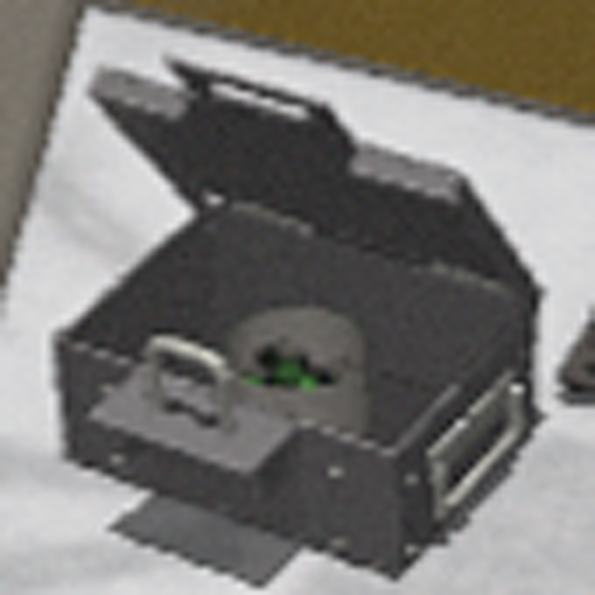

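The lid stands at about 0.95 rad. Box pose is (564, 97, -0.072) and hook pose is (504, -279, -0.065), both fitting to within about 1 px. First I'll shut the lid: turn the tool to box yaw, close the fingers and go above the back of the lid.

Call:
arm_command(deltas=[{"hand": 0,"tz": -30,"wz": 0.176},{"hand": 0,"tz": -30,"wz": 0.176},{"hand": 0,"tz": -20,"wz": 0.176},{"hand": 0}], squeeze=40)

```text
schema error: expected keys hand, tx, ty, tz, wx, wy, wz
```

```bash
cat >> fit.py <<'E'
BOX=np.array([563.9,97.3,-.072])
def box(x,y,z): return tf(BOX,[(x,y,z)])[0]
def delta(target):
    from rig import r
    s=r.sense(); Rm=R.from_euler('xyz',s['tcp_rot']).as_matrix()
    print('t',round(float(s['clock']),2),'pos',np.round(s['eef_pos'],1),'rot',np.round(s['tcp_rot'],3),'F',np.round(s['contact_force'],1),'op',round(float(s['opening'])*85.4,1),'q6',round(float(s['qpos'][5]),2))
    print('tool delta',np.round(Rm.T@(np.array(target)-s['eef_pos']),1))
E
python3 -c "
from fit import *
delta(box(50,0,300))"
```

```text
t 0.1 pos [ 274.9 -560.8  230.6] rot [-3.14  -0.     0.456] F [ 0.2 -0.6  0.2] op 84.8 q6 -0.0
tool delta [ 592.4 -438.6  -68.8]
```

All keys are required in every row.

Call:
arm_command(deltas=[{"hand": 0,"tx": 0,"ty": 0,"tz": -30,"wx": 0,"wy": 0,"wz": 0.176},{"hand": 0,"tx": 0,"ty": 0,"tz": -30,"wx": 0,"wy": 0,"wz": 0.176},{"hand": 0,"tx": 0,"ty": 0,"tz": -15,"wx": 0,"wy": 0,"wz": 0.176},{"hand": 0,"tx": 0,"ty": 0,"tz": 0,"wx": 0,"wy": 0,"wz": 0}], squeeze=40)

```text
clock: 0.6
eef_pos: [275.3, -561.6, 307.2]
tcp_rot: [3.14, -0.001, -0.071]
contact_force: [-1.0, 0.1, 0.4]
opening: 0.145
grasp_force: 0.0
```

```bash
python3 -c "
from fit import *
delta(box(50,0,300))"
```

```text
t 0.6 pos [ 275.3 -561.6  307.2] rot [ 3.14e+00 -1.00e-03 -7.10e-02] F [-1.   0.1  0.4] op 12.4 q6 0.52
tool delta [ 291.1 -677.7    6.4]
```

Call:
arm_command(deltas=[{"hand": 0,"tx": 21,"ty": -40,"tz": 0,"wx": 0,"wy": 0,"wz": 0},{"hand": 0,"tx": 21,"ty": -49,"tz": 0,"wx": 0,"wy": 0,"wz": 0},{"hand": 0,"tx": 21,"ty": -49,"tz": 0,"wx": 0,"wy": 0,"wz": 0},{"hand": 0,"tx": 21,"ty": -49,"tz": 0,"wx": 0,"wy": 0,"wz": 0},{"hand": 0,"tx": 21,"ty": -49,"tz": 0,"wx": 0,"wy": 0,"wz": 0},{"hand": 0,"tx": 21,"ty": -49,"tz": 0,"wx": 0,"wy": 0,"wz": 0},{"hand": 0,"tx": 21,"ty": -49,"tz": 0,"wx": 0,"wy": 0,"wz": 0},{"hand": 0,"tx": 21,"ty": -49,"tz": 0,"wx": 0,"wy": 0,"wz": 0}])

```text
clock: 1.6
eef_pos: [470.3, -189.5, 305.1]
tcp_rot: [-3.141, 0.001, -0.067]
contact_force: [1.0, -0.6, -1.0]
opening: -0.0
grasp_force: 0.0
```

Call:
arm_command(deltas=[{"hand": 0,"tx": 21,"ty": -49,"tz": 0,"wx": 0,"wy": 0,"wz": 0},{"hand": 0,"tx": 21,"ty": -49,"tz": 0,"wx": 0,"wy": 0,"wz": 0},{"hand": 0,"tx": 21,"ty": -49,"tz": 0,"wx": 0,"wy": 0,"wz": 0},{"hand": 0,"tx": 21,"ty": -49,"tz": 0,"wx": 0,"wy": 0,"wz": 0},{"hand": 0,"tx": 21,"ty": -49,"tz": 0,"wx": 0,"wy": 0,"wz": 0},{"hand": 0,"tx": 18,"ty": -49,"tz": 0,"wx": 0,"wy": 0,"wz": 0},{"hand": 0,"tx": 0,"ty": 0,"tz": 0,"wx": 0,"wy": 0,"wz": 0},{"hand": 0,"tx": 0,"ty": 0,"tz": 0,"wx": 0,"wy": 0,"wz": 0}])

```text
clock: 2.6
eef_pos: [613.4, 92.7, 305.0]
tcp_rot: [3.141, 0.002, -0.069]
contact_force: [0.4, -0.6, -0.0]
opening: 0.001
grasp_force: 0.0
```

```bash
python3 -c "
from fit import *
delta(box(50,0,180))
o=None
for th in (1,.85,.7,.55,.4,.25,.1,0):
    r_=112;h=3
    q=np.array([68-r_*np.cos(th)+h*np.sin(th)+11*min(1,th*3),70+r_*np.sin(th)+h*np.cos(th)])
    print(th,np.round(q,1)); o=q"
```

```text
t 2.6 pos [613.4  92.7 305. ] rot [ 3.141e+00  2.000e-03 -6.900e-02] F [ 0.4 -0.6 -0. ] op 0.1 q6 1.79
tool delta [  0.6  -1.1 125. ]
1 [ 21.  165.9]
0.85 [  7.3 156.1]
0.7 [ -4.7 144.4]
0.55 [-14.9 131.1]
0.4 [-23.  116.4]
0.25 [-31.5 100.6]
0.1 [-39.8  84.2]
0 [-44.  73.]
```

Call:
arm_command(deltas=[{"hand": 0,"tx": 0,"ty": 0,"tz": 55,"wx": 0,"wy": 0,"wz": 0},{"hand": 0,"tx": 0,"ty": 0,"tz": 55,"wx": 0,"wy": 0,"wz": 0},{"hand": 0,"tx": -15,"ty": 0,"tz": 15,"wx": 0,"wy": 0,"wz": 0},{"hand": 0,"tx": -14,"ty": 0,"tz": 14,"wx": 0,"wy": 0,"wz": 0},{"hand": 0,"tx": -7,"ty": 0,"tz": 5,"wx": 0,"wy": 0,"wz": 0},{"hand": 0,"tx": -7,"ty": 0,"tz": 5,"wx": 0,"wy": 0,"wz": 0},{"hand": 0,"tx": -12,"ty": 0,"tz": 12,"wx": 0,"wy": 0,"wz": 0},{"hand": 0,"tx": -10,"ty": 0,"tz": 13,"wx": 0,"wy": 0,"wz": 0}])

```text
clock: 3.6
eef_pos: [548.8, 97.7, 131.9]
tcp_rot: [-3.141, -0.001, -0.072]
contact_force: [1.3, -1.7, 1.1]
opening: 0.001
grasp_force: 1.0
```

Call:
arm_command(deltas=[{"hand": 0,"tx": -8,"ty": 0,"tz": 15,"wx": 0,"wy": 0,"wz": 0},{"hand": 0,"tx": -8,"ty": 0,"tz": 15,"wx": 0,"wy": 0,"wz": 0},{"hand": 0,"tx": -8,"ty": 0,"tz": 14,"wx": 0,"wy": 0,"wz": 0},{"hand": 0,"tx": -4,"ty": 0,"tz": 8,"wx": 0,"wy": 0,"wz": 0},{"hand": 0,"tx": 0,"ty": 0,"tz": 4,"wx": 0,"wy": 0,"wz": 0},{"hand": 0,"tx": 0,"ty": 0,"tz": 0,"wx": 0,"wy": 0,"wz": 0}])

```text
clock: 4.35
eef_pos: [521.3, 99.8, 76.0]
tcp_rot: [3.141, 0.001, -0.072]
contact_force: [0.4, -0.2, 0.9]
opening: -0.0
grasp_force: 0.0
```

Call:
arm_command(deltas=[{"hand": 0,"tx": 0,"ty": 0,"tz": 3,"wx": 0,"wy": 0,"wz": 0},{"hand": 0,"tx": 0,"ty": 0,"tz": 1,"wx": 0,"wy": 0,"wz": 0},{"hand": 0,"tx": 0,"ty": 0,"tz": 0,"wx": 0,"wy": 0,"wz": 0}])

```text
clock: 4.72
eef_pos: [521.8, 99.8, 73.0]
tcp_rot: [-3.141, -0.001, -0.072]
contact_force: [-2.0, -0.5, 7.9]
opening: 0.003
grasp_force: 3.8
```

```bash
python3 -c "
from fit import *
grab('scene','s1');crop('s1',215,140,85,85,7,'f')
f=grab('top','t1')
a=cv2.imread('pics/f.png');b=f['image'][155:230,190:285,::-1]
b=cv2.resize(b,(190*2,150*2),interpolation=cv2.INTER_CUBIC)
c=np.zeros((595,790,3),np.uint8);c[:420,:420]=cv2.resize(a,(420,420));c[:300,410:790]=b;cv2.imwrite('pics/f.png',c)
delta(box(-50,0,73))"
```

```text
t 4.83 pos [521.8  99.8  73. ] rot [-3.141e+00 -1.000e-03 -7.200e-02] F [-1.  -0.9  7.2] op -0.0 q6 1.83
tool delta [-7.9 -0.5  0. ]
```

View pics/f.png

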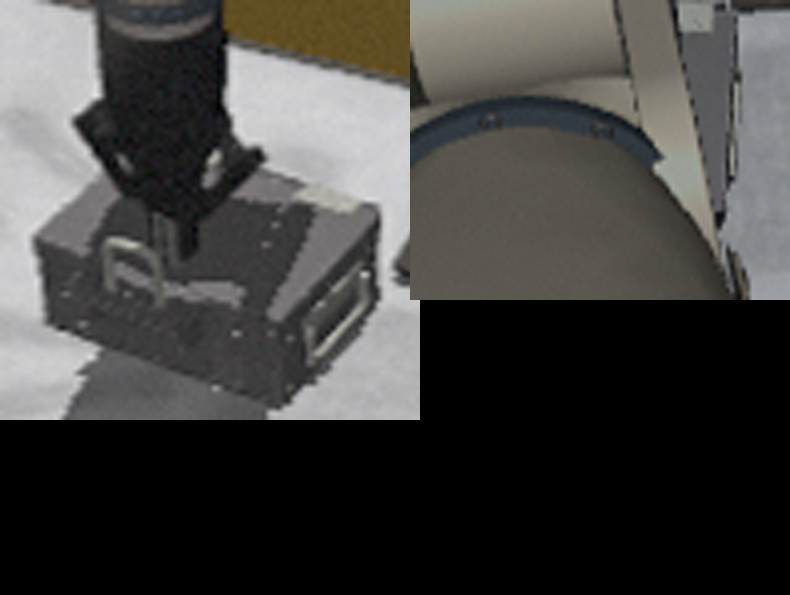

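The lid lies flat with the fingertips at z = 73 and the staple standing through the tab (135,270). I'll press slightly harder, then lift and go to the hook with the fingers opening to 72.

Call:
arm_command(deltas=[{"hand": 0,"tx": 0,"ty": 0,"tz": 2,"wx": 0,"wy": 0,"wz": 0},{"hand": 0,"tx": 0,"ty": 0,"tz": 0,"wx": 0,"wy": 0,"wz": 0},{"hand": 0,"tx": 0,"ty": 0,"tz": -30,"wx": 0,"wy": 0,"wz": 0},{"hand": 0,"tx": 0,"ty": 0,"tz": -55,"wx": 0,"wy": 0,"wz": 0},{"hand": 0,"tx": 0,"ty": 0,"tz": -30,"wx": 0,"wy": 0,"wz": 0}])

```text
clock: 5.45
eef_pos: [522.5, 99.9, 188.0]
tcp_rot: [-3.141, -0.003, -0.072]
contact_force: [0.6, 0.0, 0.0]
opening: -0.003
grasp_force: 0.0
```

```bash
python3 -c "
from fit import *
g=tf([503.9,-279.3,-.065],[(-5,2,60)])[0];print(g)
delta(g)"
```

```text
[ 499.04046726 -276.97945232   60.        ]
t 5.45 pos [522.5  99.9 188. ] rot [-3.141e+00 -3.000e-03 -7.200e-02] F [0.6 0.  0. ] op -0.2 q6 1.83
tool delta [  3.4 377.7 127.7]
```

Call:
arm_command(deltas=[{"hand": 72,"tx": 0,"ty": 40,"tz": -10,"wx": 0,"wy": 0,"wz": 0},{"hand": 72,"tx": 0,"ty": 50,"tz": 0,"wx": 0,"wy": 0,"wz": 0},{"hand": 72,"tx": 1,"ty": 50,"tz": 0,"wx": 0,"wy": 0,"wz": 0},{"hand": 72,"tx": 1,"ty": 50,"tz": 0,"wx": 0,"wy": 0,"wz": 0},{"hand": 72,"tx": 1,"ty": 50,"tz": 0,"wx": 0,"wy": 0,"wz": 0},{"hand": 72,"tx": 0,"ty": 50,"tz": 35,"wx": 0,"wy": 0,"wz": 0},{"hand": 72,"tx": 0,"ty": 50,"tz": 50,"wx": 0,"wy": 0,"wz": 0},{"hand": 72,"tx": 0,"ty": 37,"tz": 45,"wx": 0,"wy": 0,"wz": 0}])

```text
clock: 6.45
eef_pos: [497.8, -272.8, 70.3]
tcp_rot: [3.141, -0.002, -0.073]
contact_force: [1.5, -0.9, 0.3]
opening: 0.844
grasp_force: 0.0
```

Call:
arm_command(deltas=[{"hand": 72,"tx": 0,"ty": 0,"tz": 0,"wx": 0,"wy": 0,"wz": 0},{"hand": 72,"tx": 0,"ty": 0,"tz": 0,"wx": 0,"wy": 0,"wz": 0}])

```text
clock: 6.7
eef_pos: [497.9, -270.6, 71.5]
tcp_rot: [-3.141, -0.0, -0.073]
contact_force: [0.3, 0.3, -0.0]
opening: 0.841
grasp_force: 0.0
```

```bash
python3 -c "
from fit import *
g=tf([503.9,-279.3,-.065],[(-5,2,0)])[0]
delta(g)
grab('top','t2');grab('scene','s2');crop('s2',320,205,90,70,6,'g2');crop('t2',335,175,70,70,6,'g1')
a=cv2.imread('pics/g1.png');b=cv2.imread('pics/g2.png')
c=np.zeros((600,800,3),np.uint8);c[:350,:350]=cv2.resize(a,(350,350));c[:350,350:800]=cv2.resize(b,(450,350));cv2.imwrite('pics/g.png',c[:350])"
```

```text
t 6.7 pos [ 497.9 -270.6   71.5] rot [-3.141 -0.    -0.073] F [ 0.3  0.3 -0. ] op 71.9 q6 1.14
tool delta [ 1.6  6.3 71.5]
```

View pics/g.png

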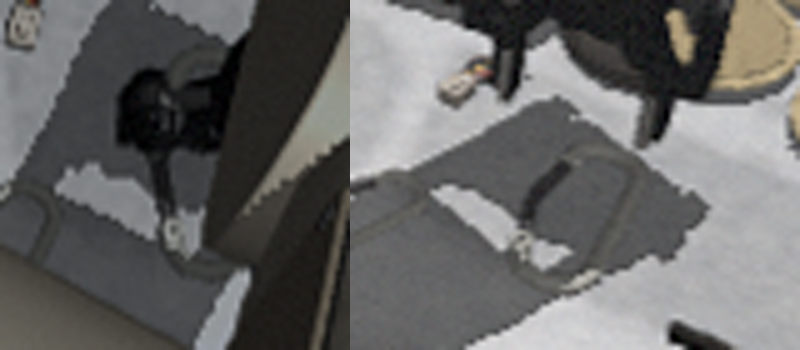

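The open fingers hang over the hook. I'll centre on it and descend until the fingertips are near the bench.

Call:
arm_command(deltas=[{"hand": 72,"tx": 1.5,"ty": 6.5,"tz": 0,"wx": 0,"wy": 0,"wz": 0},{"hand": 72,"tx": 0,"ty": 0,"tz": 40,"wx": 0,"wy": 0,"wz": 0},{"hand": 72,"tx": 0,"ty": 0,"tz": 27,"wx": 0,"wy": 0,"wz": 0},{"hand": 72,"tx": 0,"ty": 0,"tz": 3,"wx": 0,"wy": 0,"wz": 0},{"hand": 72,"tx": 0,"ty": 0,"tz": 0,"wx": 0,"wy": 0,"wz": 0}])

```text
clock: 7.42
eef_pos: [499.4, -277.5, 2.0]
tcp_rot: [3.141, -0.001, -0.072]
contact_force: [-0.2, -0.9, 0.1]
opening: 0.842
grasp_force: 0.0
```

Call:
arm_command(deltas=[{"hand": 72,"tx": 0,"ty": 0,"tz": 2,"wx": 0,"wy": 0,"wz": 0},{"hand": 72,"tx": 0,"ty": 0,"tz": 0,"wx": 0,"wy": 0,"wz": 0}])

```text
clock: 7.68
eef_pos: [499.2, -277.6, -0.1]
tcp_rot: [3.141, -0.001, -0.072]
contact_force: [-0.5, 0.1, 0.6]
opening: 0.845
grasp_force: 0.0
```

Call:
arm_command(deltas=[{"hand": 72,"tx": 0,"ty": 0,"tz": 2,"wx": 0,"wy": 0,"wz": 0},{"hand": 62,"tx": 0,"ty": 0,"tz": 0,"wx": 0,"wy": 0,"wz": 0},{"hand": 56,"tx": 0,"ty": 0,"tz": 0,"wx": 0,"wy": 0,"wz": 0},{"hand": 50,"tx": 0,"ty": 0,"tz": 0,"wx": 0,"wy": 0,"wz": 0}], squeeze=40)

```text
clock: 8.18
eef_pos: [499.4, -278.3, -2.2]
tcp_rot: [3.14, -0.002, -0.072]
contact_force: [-1.4, -4.1, 5.1]
opening: 0.583
grasp_force: 6.3
```

Call:
arm_command(deltas=[{"hand": 40,"tx": 0,"ty": 0,"tz": 0,"wx": 0,"wy": 0,"wz": 0},{"hand": 40,"tx": 0,"ty": 0,"tz": 0,"wx": 0,"wy": 0,"wz": 0},{"hand": 40,"tx": 0,"ty": 0,"tz": 0,"wx": 0,"wy": 0,"wz": 0}])

```text
clock: 8.55
eef_pos: [499.8, -279.0, -1.6]
tcp_rot: [3.139, -0.003, -0.072]
contact_force: [-3.3, -7.0, 11.7]
opening: 0.514
grasp_force: 38.7
```

Call:
arm_command(deltas=[{"hand": 40,"tx": 0,"ty": 0,"tz": -3,"wx": 0,"wy": 0,"wz": 0},{"hand": 40,"tx": 0,"ty": 0,"tz": -10,"wx": 0,"wy": 0,"wz": 0},{"hand": 40,"tx": 0,"ty": 0,"tz": -40,"wx": 0,"wy": 0,"wz": 0},{"hand": 40,"tx": 0,"ty": 0,"tz": -50,"wx": 0,"wy": 0,"wz": 0},{"hand": 40,"tx": 0,"ty": 0,"tz": -50,"wx": 0,"wy": 0,"wz": 0},{"hand": 40,"tx": 0,"ty": 0,"tz": -30,"wx": 0,"wy": 0,"wz": 0},{"hand": 40,"tx": 0,"ty": 0,"tz": 0,"wx": 0,"wy": 0,"wz": 0}])

```text
clock: 9.43
eef_pos: [499.9, -277.7, 182.6]
tcp_rot: [3.14, -0.004, -0.072]
contact_force: [1.4, 0.2, -2.2]
opening: 0.508
grasp_force: 41.1
```

```bash
python3 -c "
from fit import *
delta(box(0,0,0))
from rig import r
s=r.sense();print(s['opening'],s['grasp_force'])
f=grab('scene','s3');u=proj(f,[s['eef_pos']])[0].astype(int);print(u)
crop('s3',u[0]-55,u[1]-45,110,90,6,'i')"
```

```text
t 9.43 pos [ 499.9 -277.7  182.6] rot [ 3.14  -0.004 -0.072] F [ 1.4  0.2 -2.2] op 43.4 q6 1.13
tool delta [  36.1 -378.9  182.2]
0.5082770359961402 41.09807414934039
[372 198]
```

View pics/i.png

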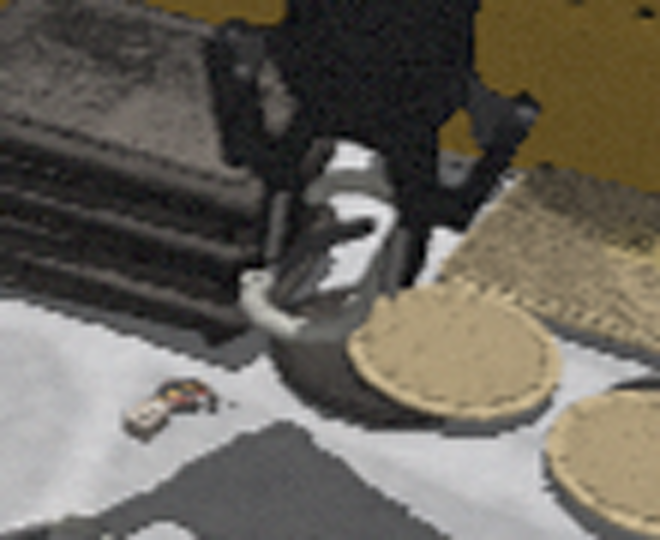

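```bash
python3 -c "
from fit import *
f=load('s3')
o=np.array([499.9,-277.7,184])
H=np.array([(66,0,5.5),(55,0,5.5),(36,20,5.5),(29,-6,5.5),(-38,20.5,11),(-53,0,11),(-64,0,5.5),(-5,-27.5,5.5),(40,-16.5,11),(60,10,11)])
for pitch in (-.1,0,.1):
  for dy in (0,):
    Rm=R.from_euler('zy',[-.07,pitch]).as_matrix()
    # grip centre (-5,y) ; spine outside at tool centre -22
    P=(H-[-5,-27.5+22,5.5])@Rm.T+o+[0,0,5.5]
    print(pitch,np.round((proj(f,P)-[317,153])*6).tolist())
"
```

```text
-0.1 [[378.0, 161.0], [370.0, 176.0], [312.0, 188.0], [363.0, 214.0], [250.0, 279.0], [284.0, 316.0], [273.0, 342.0], [385.0, 275.0], [396.0, 196.0], [353.0, 153.0]]
0 [[376.0, 174.0], [368.0, 186.0], [311.0, 195.0], [362.0, 220.0], [251.0, 273.0], [285.0, 306.0], [274.0, 331.0], [385.0, 275.0], [395.0, 204.0], [352.0, 164.0]]
0.1 [[373.0, 188.0], [366.0, 198.0], [309.0, 203.0], [361.0, 226.0], [253.0, 266.0], [287.0, 296.0], [276.0, 319.0], [385.0, 275.0], [394.0, 212.0], [350.0, 176.0]]
```

The hook is held with its gate pushed in (tip near (370,222)) and is about level. Next I'll raise it slightly and turn it half round.

Call:
arm_command(deltas=[{"hand": 40,"tx": 0,"ty": 0,"tz": -10,"wx": 0,"wy": 0,"wz": -0.175},{"hand": 40,"tx": 0,"ty": 0,"tz": 0,"wx": 0,"wy": 0,"wz": -0.175},{"hand": 40,"tx": 0,"ty": 0,"tz": 0,"wx": 0,"wy": 0,"wz": -0.175},{"hand": 40,"tx": 0,"ty": 0,"tz": 0,"wx": 0,"wy": 0,"wz": -0.175},{"hand": 40,"tx": 0,"ty": 0,"tz": 0,"wx": 0,"wy": 0,"wz": -0.175},{"hand": 40,"tx": 0,"ty": 0,"tz": 0,"wx": 0,"wy": 0,"wz": -0.175},{"hand": 40,"tx": 0,"ty": 0,"tz": 0,"wx": 0,"wy": 0,"wz": -0.175},{"hand": 40,"tx": 0,"ty": 0,"tz": 0,"wx": 0,"wy": 0,"wz": -0.175}])

```text
clock: 10.48
eef_pos: [497.5, -276.5, 187.8]
tcp_rot: [-3.138, -0.001, 1.334]
contact_force: [-0.4, -0.5, -3.0]
opening: 0.505
grasp_force: 41.2
```

Call:
arm_command(deltas=[{"hand": 40,"tx": 0,"ty": 0,"tz": 0,"wx": 0,"wy": 0,"wz": -0.175},{"hand": 40,"tx": 0,"ty": 0,"tz": 0,"wx": 0,"wy": 0,"wz": -0.175},{"hand": 40,"tx": 0,"ty": 0,"tz": 0,"wx": 0,"wy": 0,"wz": -0.175},{"hand": 40,"tx": 0,"ty": 0,"tz": 0,"wx": 0,"wy": 0,"wz": -0.175},{"hand": 40,"tx": 0,"ty": 0,"tz": 0,"wx": 0,"wy": 0,"wz": -0.175},{"hand": 40,"tx": 0,"ty": 0,"tz": 0,"wx": 0,"wy": 0,"wz": -0.175},{"hand": 40,"tx": 0,"ty": 0,"tz": 0,"wx": 0,"wy": 0,"wz": -0.175},{"hand": 40,"tx": 0,"ty": 0,"tz": 0,"wx": 0,"wy": 0,"wz": -0.175}])

```text
clock: 11.48
eef_pos: [497.5, -276.5, 187.8]
tcp_rot: [3.141, -0.004, 2.734]
contact_force: [0.4, 0.0, -2.1]
opening: 0.511
grasp_force: 41.1
```

Call:
arm_command(deltas=[{"hand": 40,"tx": 0,"ty": 0,"tz": 0,"wx": 0,"wy": 0,"wz": -0.175},{"hand": 40,"tx": 0,"ty": 0,"tz": 0,"wx": 0,"wy": 0,"wz": -0.165},{"hand": 40,"tx": 0,"ty": 0,"tz": 0,"wx": 0,"wy": 0,"wz": 0},{"hand": 40,"tx": 0,"ty": 0,"tz": 0,"wx": 0,"wy": 0,"wz": 0}])

```text
clock: 11.98
eef_pos: [498.1, -276.9, 189.0]
tcp_rot: [3.141, -0.002, 3.064]
contact_force: [0.5, -0.1, -2.4]
opening: 0.514
grasp_force: 41.0
```

```bash
python3 -c "
from fit import *
delta(box(-58,64,190))"
```

```text
t 11.97 pos [ 498.1 -276.9  189. ] rot [ 3.141e+00 -2.000e-03  3.064e+00] F [ 0.5 -0.1 -2.4] op 43.9 q6 -2.0
tool delta [ 21.7 441.9  -0.6]
```

Call:
arm_command(deltas=[{"hand": 40,"tx": 2,"ty": 30,"tz": 0,"wx": 0,"wy": 0,"wz": 0},{"hand": 40,"tx": 2,"ty": 45,"tz": 0,"wx": 0,"wy": 0,"wz": 0},{"hand": 40,"tx": 2,"ty": 45,"tz": 0,"wx": 0,"wy": 0,"wz": 0},{"hand": 40,"tx": 2,"ty": 45,"tz": 0,"wx": 0,"wy": 0,"wz": 0},{"hand": 40,"tx": 2,"ty": 45,"tz": 0,"wx": 0,"wy": 0,"wz": 0},{"hand": 40,"tx": 2,"ty": 45,"tz": 0,"wx": 0,"wy": 0,"wz": 0},{"hand": 40,"tx": 2,"ty": 45,"tz": 0,"wx": 0,"wy": 0,"wz": 0},{"hand": 40,"tx": 2,"ty": 45,"tz": 0,"wx": 0,"wy": 0,"wz": 0}])

```text
clock: 12.98
eef_pos: [507.9, 69.4, 189.9]
tcp_rot: [-3.142, -0.0, 3.065]
contact_force: [-0.2, -0.3, -2.4]
opening: 0.512
grasp_force: 41.2
```

Call:
arm_command(deltas=[{"hand": 40,"tx": 2,"ty": 45,"tz": 0,"wx": 0,"wy": 0,"wz": 0},{"hand": 40,"tx": 2,"ty": 35,"tz": 0,"wx": 0,"wy": 0,"wz": 0},{"hand": 40,"tx": 1,"ty": 17,"tz": 0,"wx": 0,"wy": 0,"wz": 0},{"hand": 40,"tx": 0,"ty": 0,"tz": 0,"wx": 0,"wy": 0,"wz": 0},{"hand": 40,"tx": 0,"ty": 0,"tz": 40,"wx": 0,"wy": 0,"wz": 0},{"hand": 40,"tx": 0,"ty": 0,"tz": 0,"wx": 0,"wy": 0,"wz": 0}])

```text
clock: 13.72
eef_pos: [508.1, 163.3, 147.8]
tcp_rot: [-3.139, -0.005, 3.066]
contact_force: [-0.4, -0.4, -2.5]
opening: 0.509
grasp_force: 41.3
```

```bash
python3 -c "
from fit import *
delta(box(-58,64,80))
f=grab('scene','s4');from rig import r
t=r.sense()['eef_pos'];u=proj(f,[t])[0].astype(int);c=u-[45,45];print(c)
crop('s4',c[0],c[1],90,85,7,'j')
H=np.array([(66,0,5.5),(36,20,11),(29,-6,5.5),(-38,20.5,11),(-64,0,5.5),(-5,-27.5,5.5),(60,10,11),(60,-10,11)])
P=(H-[-5,-5.8,5.5])@R.from_euler('z',3.07).as_matrix().T+t+[0,0,7]
print(np.round((proj(f,P)-c)*7).tolist())
S=[box(-85,y,z) for y in(18,-18) for z in(73,110)];print(np.round((proj(f,S)-c)*7).tolist())"
```

```text
t 13.72 pos [508.1 163.3 147.8] rot [-3.139 -0.005  3.066] F [-0.4 -0.4 -2.5] op 43.5 q6 -1.19
tool delta [-2.7  2.4 67.8]
[183 123]
[[225.0, 388.0], [307.0, 354.0], [267.0, 341.0], [408.0, 272.0], [404.0, 244.0], [274.0, 290.0], [253.0, 376.0], [213.0, 363.0]]
[[380.0, 521.0], [374.0, 451.0], [450.0, 545.0], [445.0, 475.0]]
```

View pics/j.png

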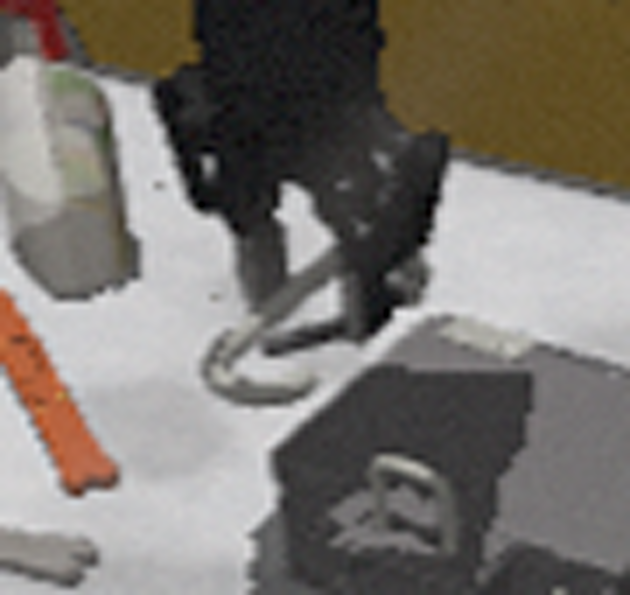

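The staple legs are where predicted, at (380,521) and (450,545). The hook is held with its nose end at (310,380) and gate tip at (265,345). The nose looks a few mm low, so I'll fit its pose in the hand.

```bash
python3 -c "
from fit import *
f=load('s4');t=np.array([508.1,163.3,147.8]);c=np.array([183,123])
H=np.array([(29,-6,5.5),(36,20,5.5),(-38,20.5,5.5),(60.5,0,5.5),(40,-22,5.5),(55,-17,5.5)])
uv=np.array([(267,345),(312,379),(410,283),(228,386),(245,330),(213,362)])/7+c
W=np.array([1,1,.7,.7,.5,.5])[:,None]
def P(p,H): return (H-[-5,-5.8,5.5])@(R.from_euler('z',3.067)*R.from_rotvec(p[3:])).as_matrix().T+t+[0,0,7]+p[:3]
s=least_squares(lambda p:np.r_[((proj(f,P(p,H))-uv)*W/.6).ravel(),p/[3,2,3,.06,.06,.04]],np.zeros(6))
print(np.round(s.x,3));print(np.round(((proj(f,P(s.x,H))-uv)*7)).tolist())
print(np.round(((proj(f,P(s.x*0,H))-uv)*7)).tolist())
for h in H: print(h,np.round(P(s.x,np.array([h]))[0],1))
"
```

```text
[ 1.511 -0.594  0.695 -0.063  0.026 -0.008]
[[2.0, -1.0], [-2.0, -6.0], [2.0, 4.0], [7.0, 1.0], [-22.0, 15.0], [-3.0, 5.0]]
[[-0.0, 1.0], [-5.0, -8.0], [-1.0, 5.0], [5.0, 0.0], [-25.0, 18.0], [-5.0, 6.0]]
[29.  -6.   5.5] [475.8 165.8 154.6]
[36.  20.   5.5] [466.7 140.5 152.8]
[-38.   20.5   5.5] [540.3 133.8 154.7]
[60.5  0.   5.5] [443.9 162.4 153.4]
[ 40.  -22.    5.5] [466.1 182.6 155.4]
[ 55.  -17.    5.5] [450.8 178.9 154.7]
```

The pose is nominal to about 2 mm. I'll lower the hook beside the staple, keeping clear of the lid.

Call:
arm_command(deltas=[{"hand": 40,"tx": -2.5,"ty": 2.5,"tz": 20,"wx": 0,"wy": 0,"wz": 0},{"hand": 40,"tx": 0,"ty": 0,"tz": 28,"wx": 0,"wy": 0,"wz": 0},{"hand": 40,"tx": 0,"ty": 0,"tz": 15,"wx": 0,"wy": 0,"wz": 0},{"hand": 40,"tx": 0,"ty": 0,"tz": 5,"wx": 0,"wy": 0,"wz": 0},{"hand": 40,"tx": 0,"ty": 0,"tz": 0,"wx": 0,"wy": 0,"wz": 0},{"hand": 40,"tx": 0,"ty": 0,"tz": 0,"wx": 0,"wy": 0,"wz": 0}])

```text
clock: 14.52
eef_pos: [513.6, 167.5, 83.0]
tcp_rot: [3.141, 0.001, 3.068]
contact_force: [-0.3, -0.6, -2.1]
opening: 0.509
grasp_force: 41.3
```

```bash
python3 -c "
from fit import *
delta(box(-58,33.8,80));delta(box(-36,25.8,80))"
```

```text
t 14.53 pos [513.6 167.5  83. ] rot [3.141e+00 1.000e-03 3.068e+00] F [-0.3 -0.6 -2.1] op 43.5 q6 -1.18
tool delta [  2.8 -32.6   3. ]
t 14.53 pos [513.6 167.5  83. ] rot [3.141e+00 1.000e-03 3.068e+00] F [-0.3 -0.6 -2.1] op 43.5 q6 -1.18
tool delta [-19.3 -40.6   3. ]
```

Call:
arm_command(deltas=[{"hand": 40,"tx": 2.5,"ty": -8,"tz": 2,"wx": 0,"wy": 0,"wz": 0},{"hand": 40,"tx": 0,"ty": -8,"tz": 0,"wx": 0,"wy": 0,"wz": 0},{"hand": 40,"tx": 0,"ty": -8,"tz": 0,"wx": 0,"wy": 0,"wz": 0},{"hand": 40,"tx": 0,"ty": -8.5,"tz": 0,"wx": 0,"wy": 0,"wz": 0},{"hand": 40,"tx": 0,"ty": 0,"tz": 0,"wx": 0,"wy": 0,"wz": 0},{"hand": 40,"tx": 0,"ty": 0,"tz": 0,"wx": 0,"wy": 0,"wz": 0}])

```text
clock: 15.28
eef_pos: [508.1, 135.0, 80.1]
tcp_rot: [-3.142, -0.0, 3.068]
contact_force: [-0.2, 0.4, -2.4]
opening: 0.507
grasp_force: 43.8
```

```bash
python3 -c "
from fit import *
delta(box(-58,33.8,80));delta(box(-36,25.8,80))
f=grab('scene','s5');from rig import r
t=r.sense()['eef_pos'];u=proj(f,[t])[0].astype(int);c=u-[40,35];print(c)
crop('s5',c[0],c[1],80,70,8,'k')"
```

```text
t 15.28 pos [508.1 135.   80.1] rot [-3.142 -0.     3.068] F [-0.2  0.4 -2.4] op 43.3 q6 -1.24
tool delta [-0.4  0.2  0.1]
t 15.28 pos [508.1 135.   80.1] rot [-3.142 -0.     3.068] F [-0.2  0.4 -2.4] op 43.3 q6 -1.24
tool delta [-22.4  -7.8   0.1]
[197 154]
```

View pics/k.png

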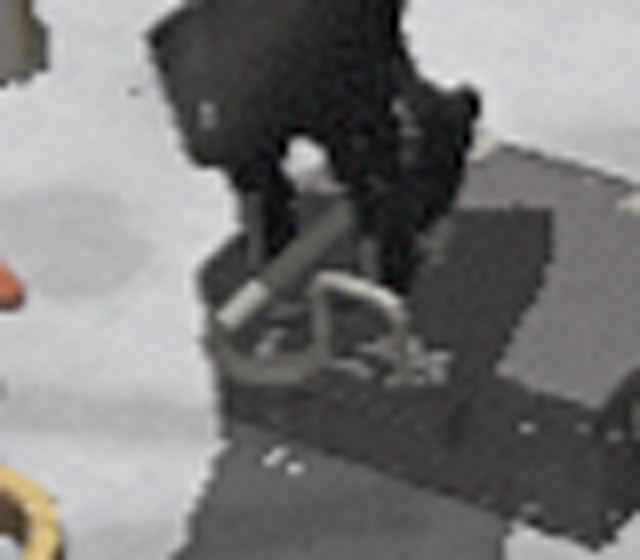

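The nose bar now ends just in front of the left staple leg (320,340), with no contact force, which is the planned position. Next I'll draw the leg in under the nose.

Call:
arm_command(deltas=[{"hand": 40,"tx": -5.5,"ty": -2,"tz": 0,"wx": 0,"wy": 0,"wz": 0},{"hand": 40,"tx": -5.5,"ty": -2,"tz": 0,"wx": 0,"wy": 0,"wz": 0},{"hand": 40,"tx": -5.5,"ty": -2,"tz": 0,"wx": 0,"wy": 0,"wz": 0},{"hand": 40,"tx": -5.5,"ty": -2,"tz": 0,"wx": 0,"wy": 0,"wz": 0},{"hand": 40,"tx": 0,"ty": 0,"tz": 0,"wx": 0,"wy": 0,"wz": 0},{"hand": 40,"tx": 0,"ty": 0,"tz": 0,"wx": 0,"wy": 0,"wz": 0}])

```text
clock: 16.08
eef_pos: [529.3, 125.5, 80.0]
tcp_rot: [-3.142, -0.0, 3.068]
contact_force: [0.4, -0.8, -2.3]
opening: 0.508
grasp_force: 43.8
```

Call:
arm_command(deltas=[{"hand": 40,"tx": 0,"ty": 0,"tz": 3,"wx": 0,"wy": 0,"wz": 0},{"hand": 40,"tx": 0,"ty": 0,"tz": 2,"wx": 0,"wy": 0,"wz": 0},{"hand": 40,"tx": 0,"ty": 0,"tz": 0,"wx": 0,"wy": 0,"wz": 0}])

```text
clock: 16.45
eef_pos: [529.2, 125.6, 74.8]
tcp_rot: [-3.141, -0.0, 3.068]
contact_force: [0.1, 0.1, -2.2]
opening: 0.505
grasp_force: 43.8
```

Call:
arm_command(deltas=[{"hand": 40,"tx": 0,"ty": 0,"tz": 2,"wx": 0,"wy": 0,"wz": 0},{"hand": 40,"tx": 0,"ty": 0,"tz": 0,"wx": 0,"wy": 0,"wz": 0}])

```text
clock: 16.7
eef_pos: [529.3, 125.5, 72.9]
tcp_rot: [-3.142, -0.0, 3.068]
contact_force: [-0.6, -0.2, -2.2]
opening: 0.507
grasp_force: 43.8
```

Call:
arm_command(deltas=[{"hand": 40,"tx": 0,"ty": 0,"tz": 1,"wx": 0,"wy": 0,"wz": 0},{"hand": 40,"tx": 0,"ty": 0,"tz": 0,"wx": 0,"wy": 0,"wz": 0}])

```text
clock: 16.95
eef_pos: [529.5, 125.6, 72.1]
tcp_rot: [3.142, 0.0, 3.068]
contact_force: [0.1, -0.1, -1.6]
opening: 0.505
grasp_force: 43.8
```

```bash
python3 -c "
from fit import *
delta(box(-36,25.8,71.4))"
```

```text
t 16.95 pos [529.5 125.6  72.1] rot [3.142 0.    3.068] F [ 0.1 -0.1 -1.6] op 43.1 q6 -1.27
tool delta [-0.3  0.1  0.7]
```

Contact is just beginning. I'll go down 1 mm more, then open in steps.

Call:
arm_command(deltas=[{"hand": 40,"tx": 0,"ty": 0,"tz": 0.8,"wx": 0,"wy": 0,"wz": 0},{"hand": 40,"tx": 0,"ty": 0,"tz": 0,"wx": 0,"wy": 0,"wz": 0},{"hand": 48,"tx": 0,"ty": 0,"tz": 0,"wx": 0,"wy": 0,"wz": 0},{"hand": 54,"tx": 0,"ty": 0,"tz": 0,"wx": 0,"wy": 0,"wz": 0},{"hand": 60,"tx": 0,"ty": 0,"tz": 0,"wx": 0,"wy": 0,"wz": 0},{"hand": 70,"tx": 0,"ty": 0,"tz": 0,"wx": 0,"wy": 0,"wz": 0},{"hand": 74,"tx": 0,"ty": 0,"tz": 0,"wx": 0,"wy": 0,"wz": 0}])

```text
clock: 17.82
eef_pos: [529.6, 125.6, 71.4]
tcp_rot: [3.141, 0.0, 3.068]
contact_force: [-0.1, 0.2, -0.0]
opening: 0.871
grasp_force: 0.0
```

Call:
arm_command(deltas=[{"hand": 74,"tx": 0,"ty": 0,"tz": -5,"wx": 0,"wy": 0,"wz": 0},{"hand": 74,"tx": 0,"ty": 0,"tz": -30,"wx": 0,"wy": 0,"wz": 0},{"hand": 74,"tx": 0,"ty": 0,"tz": -50,"wx": 0,"wy": 0,"wz": 0},{"hand": 74,"tx": 0,"ty": 0,"tz": -50,"wx": 0,"wy": 0,"wz": 0},{"hand": 74,"tx": 0,"ty": 0,"tz": -40,"wx": 0,"wy": 0,"wz": 0},{"hand": 74,"tx": -40,"ty": 0,"tz": 0,"wx": 0,"wy": 0,"wz": 0},{"hand": 74,"tx": 0,"ty": 0,"tz": 0,"wx": 0,"wy": 0,"wz": 0}])

```text
clock: 18.7
eef_pos: [571.5, 122.6, 247.3]
tcp_rot: [3.141, 0.003, 3.067]
contact_force: [0.5, 0.1, -0.1]
opening: 0.865
grasp_force: 0.0
```

```bash
python3 -c "
from fit import *
delta(box(-36,25.8,71.4))
f=grab('scene','s6')
c=proj(f,[box(-36,10,73)])[0].astype(int)-[40,35];print(c)
crop('s6',c[0],c[1],80,70,8,'l')"
```

```text
t 18.7 pos [571.5 122.6 247.3] rot [3.141e+00 3.000e-03 3.067e+00] F [ 0.5  0.1 -0.1] op 73.9 q6 -1.29
tool delta [ 4.220e+01 -1.000e-01  1.758e+02]
[208 154]
```

View pics/l.png

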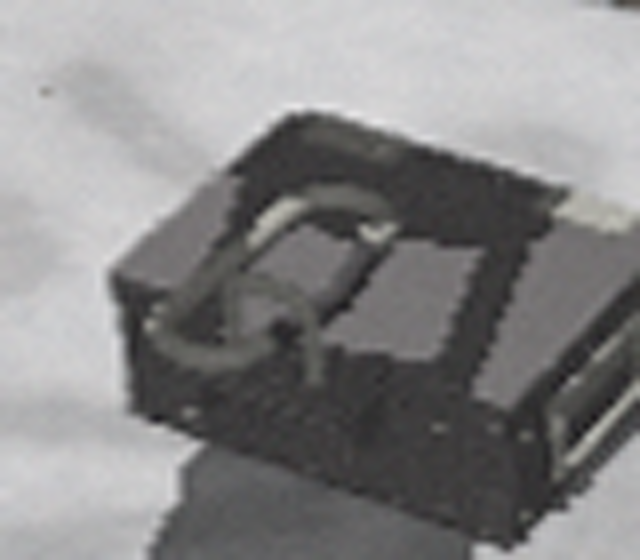

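The hook lies flat on the shut lid. The left staple leg (235,320) is inside it, and the gate runs from its rivet (378,230) back to the nose (288,328). The arm is clear, so I'm handing in.

```bash
python3 -c "
from rig import r
print(r.sign_off())"
```

```text
the job is handed in; nothing more can be done
None
```

The job is handed in at about 19 s on the robot's clock: the lid is shut over the staple, and the middle-sized hook is clipped round the staple's left leg with its gate shut, lying flat on the lid; I viewed 11 pictures, one over the limit of 10.

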